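# Photograph a fired mug: lights up, half-press to focus, press to shoot

### The job

Photograph the green mug: slide the light dimmer's fader all the way to its bright end, and take the green mug off the ware board and set it down gently, upright, in the middle of the banding wheel with its handle straight out to the right as the camera sees it. Only when light and mug are both ready, press the camera's red shutter button half-way to its first click and hold it there for about a second to focus, then press it fully down to take the picture, and let go of it. Do not lean hard on the camera, and leave the other things where they are.

Things in the scene. Friction and masses are not known exactly. Their poses are not given: they have to be found in the camera images.
- camera_rig: Black camera with silver top on a low tripod, fixed, pitched 33 deg down. Origin on the table under the camera's middle; z up, y the level direction the lens looks, x to the right as the camera sees it. Body 132 mm wide (x), its middle 275 mm up; the lens, 66 mm across, ends 73 mm ahead of the origin, 222 mm up. Above, on the flash shoe, sits a black LED bar 124 wide, 32 high, 16 mm thick.
- shutter_top (a point): Centre of the top of the red shutter button, 17 mm across, on the camera's right grip, 300 mm up. z points out of the button, leaning 33 deg from vertical the way the lens looks; it is pressed along -z; x is level. In these axes the collar lies 9 and the camera top 12 mm below; the LED bar's face is 25 mm back (-y), 17 to 50 mm up: a vertical tool strikes it, so lean it with z or further over.
- shutter_half (a joint): First stage of the shutter button, m: 0 released, 0.003 at the first click (focus). It takes 0.8 N to start and 2 N to reach the click.
- shutter_full (a joint): Second stage, m: 0 up to the click, 0.003 fully down (picture taken). Past the click nothing moves until the push reaches 7 N, then it gives way; 8.2 N at the bottom stop. So a push of 3 to 6 N along its axis rests at the first click, 9 to 15 N presses it fully. Both stages spring back when let go.
- fader_top (a point): Centre of the top of the grey fader cap (22 mm across the track, 14 mm along it, 21 mm above the dimmer's top) on the black light dimmer, a fixed box 150 x 50 mm, 38 mm high. The cap slides to the bright end along -y of this point's axes (y lies along the track, z up); white marks widen towards that end and a yellow dot marks it. About 2 N moves it; it stays where left.
- fader (a joint): Position of the fader, m: 0 dim, 0.070 fully bright, at the stop.
- mug_green_center (a point): Centre (half-way up) of the celadon-green stoneware mug with a bare clay foot: 64 mm outside diameter, 88 mm high, about 0.24 kg, open at the top, standing on the plywood ware board (18 mm thick). Its z axis is up; its y axis points to the handle.
- mug_green_handle (a point): Middle of the green mug's handle, 54 mm from the mug's axis along its y; the handle reaches 59 mm out and is 9 mm thick.
- wheel_top (a point): Centre of the white top of the banding wheel, a turntable 150 mm across and 65 mm high, which stands in front of the lens and turns easily about its upright axis. Behind it, as the camera sees it, stands a white curved backdrop 110 mm high and 200 mm wide, about 150 mm from the wheel's centre.
- mug_cream_center (a point): Centre of a cream mug of the same shape on the ware board (leave alone).
- mug_brown_center (a point): Centre of a dark brown mug of the same shape on the ware board (leave alone).
- lens_cap: Black lens cap, 70 mm across, 10 mm high, on the table beside the tripod (leave alone). Origin under its centre.
- blower: Black rubber dust blower standing on its foot, 54 mm across, 115 mm high, on the table (leave alone). Origin under its centre.
- grey_card: Colour target, a flat plate 70 x 100 x 6 mm on the table (leave alone). Origin under its centre.
- bud_vase: Cobalt-blue bud vase, 68 mm across, 105 mm high, on the table (leave alone). Origin under its centre.
- brush: Glaze brush lying on the table, about 190 mm long (leave alone).

How it is judged:
On the way, in this order (a step that is already met when the one before it is completed fails the run):
1. with the fader at its bright end and the green mug in place on the wheel, the shutter is held at its first click, not beyond, for half a second (horizontal distance between mug_green_center and wheel_top below 0.02 m and z of mug_green_center in the frame of wheel_top between 0.039 and 0.049 m and angle between mug_green_center's own z axis and vertical below 0.1 rad and angle between the y axis of mug_green_center and the x axis of camera_rig, either way round below 0.35 rad and x of mug_green_handle in the frame of camera_rig above 0.01 m and value of joint fader above 0.064 m and value of joint shutter_half above 0.0022 m and value of joint shutter_full below 0.0008 m), for 0.5 s.
2. then the shutter is pressed fully down, light and mug still in place (horizontal distance between mug_green_center and wheel_top below 0.02 m and z of mug_green_center in the frame of wheel_top between 0.039 and 0.049 m and angle between mug_green_center's own z axis and vertical below 0.1 rad and angle between the y axis of mug_green_center and the x axis of camera_rig, either way round below 0.35 rad and x of mug_green_handle in the frame of camera_rig above 0.01 m and value of joint fader above 0.064 m and value of joint shutter_full above 0.0022 m), for 0.1 s.
At the end, for the whole second after the job is handed in: The shutter button is released, the fader is within 6 mm of its bright stop, and the green mug stands at rest, upright, on the wheel, its axis within 20 mm of the wheel's centre, its handle pointing to the camera's right within 20 degrees of square to the line of sight (horizontal distance between mug_green_center and wheel_top below 0.02 m and z of mug_green_center in the frame of wheel_top between 0.039 and 0.049 m and angle between mug_green_center's own z axis and vertical below 0.1 rad and angle between the y axis of mug_green_center and the x axis of camera_rig, either way round below 0.35 rad and x of mug_green_handle in the frame of camera_rig above 0.01 m and value of joint fader above 0.064 m and value of joint shutter_half below 0.0008 m and value of joint shutter_full below 0.0006 m and linear speed of mug_green below 0.01 m/s); the robot touches nothing.
It fails at once if the shutter is pressed past its first click before the fader is up and the mug is in place (value of joint shutter_full above 0.0015 m and not (horizontal distance between mug_green_center and wheel_top below 0.02 m and z of mug_green_center in the frame of wheel_top between 0.039 and 0.049 m and angle between mug_green_center's own z axis and vertical below 0.1 rad and angle between the y axis of mug_green_center and the x axis of camera_rig, either way round below 0.35 rad and x of mug_green_handle in the frame of camera_rig above 0.01 m and value of joint fader above 0.064 m)).
It fails at once if the camera or its stand is pushed with more than 30 N (contact force between anything else and camera_rig above 30 N).
It fails at once if the green mug is banged down on the wheel (over 30 N) or tipped over (contact force between mug_green and banding_wheel above 30 N or angle between mug_green_center's own z axis and vertical above 0.7 rad).
It fails at once if another thing is moved by more than 20 mm, or another mug or the vase or blower is tipped over (distance of any of mug_cream_center, mug_brown_center, lens_cap, blower, grey_card, bud_vase, brush from where it was at the start of the episode above 0.02 m or angle between any of mug_cream_center, mug_brown_center, blower, bud_vase's own z axis and vertical above 0.5 rad).
It also fails if it takes over 69 s, if anything falls off the work surface, if the arm or the gripper's body presses on something with over 40 N, if the wrist force passes 120 N, or if a joint passes its speed limit or range.

### The arm

A 7-joint arm with a two-finger parallel gripper is mounted at the origin on the work surface. World frame = base frame: x ahead of the robot, y to its left, z up, the work surface at z = 0. Lengths are in m, angles in rad, forces in N, time in s.
With the tool pointing down it reaches from about 0.425 to 0.95 m from the base axis. Payload 4.7 kg.
Tool frame: the origin (TCP) lies on the centre line of the jaws, within the pads' length; the fingertips stand robot.nose_length ahead of it and the grasp point (between the pads) lies 8 mm behind it (robot.nose_length is the distance from the TCP to the fingertips, in m); z points along the fingers, y is the line along which they close (so a half turn about z gives the same grasp; the last joint's range is limited). The gripper opens to 85 mm and grips with 20 to 120 N. Pads are 22 mm wide; open, the fingers measure 114 mm over their backs; the gripper's body (76 mm by 85 mm) begins 54 mm behind the grasp point. The pads swing forward as they close: fully open they stand 13 mm farther back than shut.
Start: joints at [1.272, 0.469, -0.049, 1.532, 0.024, 1.141, -0.082], TCP at [0.18, -0.651, 0.242] pointing down, gripper open.
Joint ranges: [-2.59, 2.59], [-0.33, 1.99], [-1.39, 1.29], [0.1, 2.45], [-1.04, 4.18], [0.21, 1.99], [-2.66, 2.66]. Speed limits (rad/s): [2.57, 2.57, 3.14, 3.14, 3.14, 3.14, 3.14].

### API

Orientations are given as [roll, pitch, yaw] about the fixed x, y, z axes, in that order (R = Rz(yaw) Ry(pitch) Rx(roll)).
In Python, from plant import robot gives the robot as it stands. Calls block until the motion is done:
- robot.goto(position, orientation): joint-space move of the TCP to a pose.
- robot.move_straight(position, vel=0.15, attitude=None, contact_N=None): straight line of the TCP; attitude=None keeps the orientation; vel is the mean speed in m/s. With contact_N (N) it stops when the force on the tool has changed by that much, and returns True; else False.
- robot.move_joints(angles): joint-space move.
- robot.grip(opening, strength=None): opening from 0.0 (shut) to 1.0 (fully open); strength is the grip in N (None keeps the last); returns when the fingers have stopped.
- robot.sleep(seconds).
- robot.inverse_kinematics(position, orientation): joint angles nearest the present ones, or None.
- robot.sense(): the state.
- robot.grab_frame(name): name is "scene" or "side" or "wrist"; returns a dict with "image" (480x640x3 uint8, red, green, blue), "range_z" (480x640 float32, m along the optical axis (not along the pixel's ray), 0 where there is no reading), "fx", "fy", "cx", "cy" (pixels), "R" (3x3) and "t" (3): a world point X has camera coordinates R X + t. Camera axes: x right, y down, z forward; pixel columns grow to the right and rows downward; lengths in m; the calibration is good to about 2 mm. The wrist camera is an equidistant fisheye: a pixel r from the principal point sees the ray r / f radians off the axis. A picture is of the moment at which its call begins.
A pose or a line that the arm cannot do raises robot.IKError and nothing moves.
- robot.close_job(): hands the job in; it is judged then, once.
The state is a dict: "t": time; "joint_pos": joint angles; "joint_velocities": joint speeds; "effort": joint torques, N m; "tcp_pos": TCP position; "tcp_rot": TCP orientation; "wrist_force": force on the tool from outside, world axes, zero at the start; "torque": the same for the moment, N m; "opening": opening from 0.0 (shut) to 1.0 (fully open); "gripper_force": force on a finger pad.
Only numpy, scipy, OpenCV 4.12 (cv2) and the standard library are available. Lean on these libraries where they do the work, as an engineer would, in place of code of your own. Each camera call takes 0.05 s, during which the arm holds its last target. There are 200 camera calls.

## Working session

There is one attempt and no reset: what is moved stays moved. The work goes in short steps, each a Python script; the robot and the scene stay as the last script left them, time stands still between calls to the robot, and variables do not carry over. Pictures are saved under pics/ and viewed, at most 10 in all, crops included, and the job is handed in when it is done.

```bash
mkdir -p pics; ls
cat > h.py <<'E'
import numpy as np, cv2
from plant import robot
def grab(n,fn=None):
    f=robot.grab_frame(n)
    if fn: cv2.imwrite('pics/'+fn,cv2.cvtColor(f['image'],cv2.COLOR_RGB2BGR)); np.savez('pics/'+fn+'.npz',**f)
    return f
def cloud(f):
    v,u=np.mgrid[:480,:640]; z=f['range_z'].astype(float)
    P=np.stack([(u-f['cx'])/f['fx']*z,(v-f['cy'])/f['fy']*z,z],-1)
    W=(P-f['t'])@f['R']; W[z==0]=np.nan
    return W
E
python3 - <<'E'
from h import *
for n in('scene','side'):
    f=grab(n,n+'0.png'); print(n,f['R'],f['t'],f['fx'],-f['R'].T@f['t'])
print(robot.nose_length,robot.sense())
E
```

```text
pics
scene [[ 0.08696571  0.99614464 -0.01152485]
 [ 0.78798856 -0.07586212 -0.61099834]
 [-0.60951702  0.04405446 -0.79154798]] [-0.04807753 -0.28922495  1.42599671] 435.5172199711711 [ 1.10125632 -0.03687055  0.95147476]
side [[-0.69832539 -0.71532166 -0.02562361]
 [-0.32112342  0.34508504 -0.88192747]
 [ 0.63970414 -0.60764401 -0.47068819]] [0.37507662 0.3356735  1.19516332] 610.9506069229863 [-0.39483277  0.87869836  0.86819975]
0.011 {'t': 0.1, 'joint_pos': array([ 1.27211031,  0.4694164 , -0.04858001,  1.53353635,  0.02412941,
        1.14099586, -0.08224674]), 'joint_velocities': array([ 8.75178703e-04, -3.15853145e-03, -2.65517297e-04, -1.56704602e-03,
       -1.53685070e-05, -1.18554047e-03, -4.83595491e-04]), 'effort': array([ 1.13544262e-03, -5.11510599e+01, -4.64561081e-02, -2.38389802e+01,
        1.08457418e-02,  4.35602182e-03, -1.62340360e-06]), 'tcp_pos': array([ 0.1797741 , -0.65011694,  0.24134494]), 'tcp_rot': array([-3.13982560e+00,  9.30450896e-05,  2.69866493e-01]), 'wrist_force': array([0.07238717, 0.36521532, 0.06358211]), 'torque': array([-0.02257143, -0.04234672, -0.04409618]), 'gripper_force': 0.0, 'opening': 0.9961195633471238}
```

View pics/scene0.png

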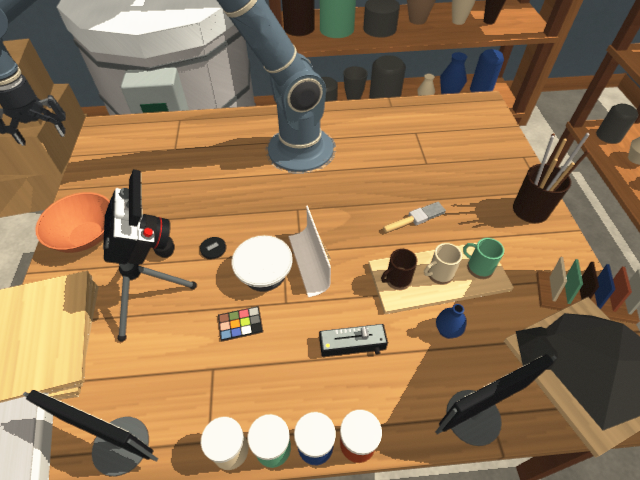

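View pics/side0.png

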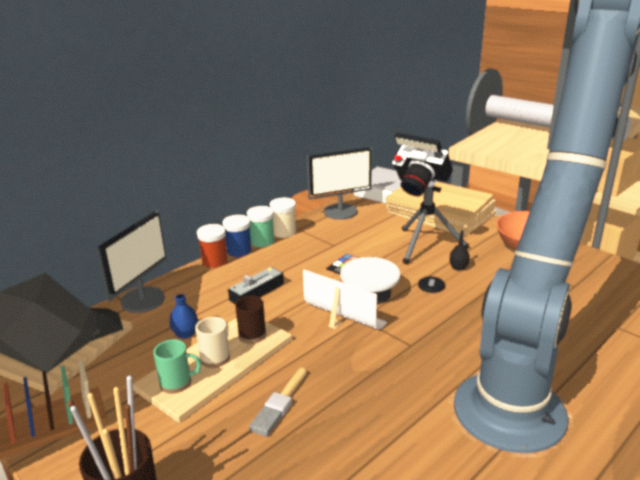

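The scene view shows the camera at (130,230) with its red button at (148,232) looking to the right. The wheel is at (262,262), the backdrop at (312,250) and the dimmer at (353,340), with the cap near (365,333) and the yellow dot at the left end. The green mug is at (487,257) with its handle to the left, next to the cream mug. The side view confirms the layout.

```bash
cat > m.py <<'E'
from h import *
from scipy.optimize import least_squares
def L(n): return dict(np.load('pics/'+n+'0.png.npz'))
f=L('scene');W=cloud(f);I=f['image'].astype(int);hsv=cv2.cvtColor(f['image'],cv2.COLOR_RGB2HSV)
v,u=np.mgrid[:480,:640]
def box(a,b,c,d): return (u>=a)&(u<b)&(v>=c)&(v<d)
def fitc(P,r=None):
    s=least_squares(lambda p:np.hypot(P[:,0]-p[0],P[:,1]-p[1])-(p[2] if r is None else r),[*P[:,:2].mean(0),r or .05],loss='soft_l1',f_scale=.002); return s.x
# wheel
m=box(225,300,230,295)&(abs(W[...,2]-.065)<.008)
P=W[m]; c=cv2.convexHull(P[:,:2].astype(np.float32))[:,0]; print('wheel',fitc(c),cv2.minEnclosingCircle(c),np.median(P[:,2]))
# button
m=box(135,165,222,245)&(I[...,0]>150)&(I[...,1]<70)&(I[...,2]<70)
print('button',m.sum(),np.nanmedian(W[m],0),W[m].round(3)[::4].tolist(),u[m].mean(),v[m].mean())
# camera rig: cam top silver + led
m=box(100,180,165,275)&(W[...,2]>.2); P=W[m]
for z in np.arange(.2,.4,.02):
    q=P[abs(P[:,2]-z)<.01]; print('cam',round(z,2),len(q),q.min(0).round(3) if len(q) else '',q.max(0).round(3) if len(q) else '')
# mugs
for nm,b in(('green',(462,510,232,285)),('cream',(425,463,240,285)),('brown',(380,420,245,290))):
    m=box(*b)&(W[...,2]>.098)&(W[...,2]<.112); P=W[m]; print(nm,len(P),fitc(P,.030),np.median(P[:,2]))
    m=box(*b)&(W[...,2]>.03)&(W[...,2]<.098)
    if nm=='green':
        c0=fitc(P,.030)[:2]; d=np.hypot(*(W[...,:2]-c0).transpose(2,0,1)); h=m&(d>.040)&(d<.066)&(hsv[...,0]>50)&(hsv[...,0]<95)&(hsv[...,1]>60)
        print('handle',h.sum(),W[h].mean(0)); print(W[h].round(3)[::5].tolist())
# dimmer
m=box(310,395,315,362)&(abs(W[...,2]-.038)<.006); P=W[m][:,:2].astype(np.float32); print('dimmer',cv2.minAreaRect(P),np.median(W[m][:,2]))
m=box(310,395,315,362)&(W[...,2]>.05)&(W[...,2]<.075); print('cap',m.sum(),W[m].mean(0),W[m].min(0),W[m].max(0))
m=box(310,345,330,362)&(I[...,0]>180)&(I[...,1]>150)&(I[...,2]<110); print('dot',m.sum(),np.nanmedian(W[m],0))
# backdrop
m=box(285,340,200,300)&(W[...,2]>.09)&(W[...,2]<.12);print('backdrop',W[m].min(0),W[m].max(0))
c=W[195:310,95:345]
E
python3 m.py
python3 - <<'E'
import cv2,numpy as np
a=cv2.imread('pics/scene0.png')
x=cv2.resize(a[160:280,90:230],None,fx=2.8,fy=2.8,interpolation=3)
y=cv2.resize(a[225:365,310:515],None,fx=1.9,fy=2.4,interpolation=3)
c=np.zeros((340,800,3),np.uint8);c[:336,:392]=x;c[:336,400:790]=y[:,:390] if y.shape[1]>=390 else np.pad(y,((0,0),(0,390-y.shape[1]),(0,0)))
cv2.imwrite('pics/crop1.png',c)
E
```

```text
wheel [ 0.47682799 -0.12284167  0.07498626] ((0.47759735584259033, -0.12325321137905121), 0.07748575508594513) 0.06508970538576105
button 76 [ 0.5539137  -0.31702957  0.29711538] [[0.502, -0.31, 0.262], [0.51, -0.31, 0.258], [0.547, -0.319, 0.298], [0.528, -0.337, 0.274], [0.55, -0.318, 0.299], [0.521, -0.31, 0.261], [0.555, -0.32, 0.302], [0.552, -0.315, 0.297], [0.555, -0.325, 0.299], [0.554, -0.318, 0.298], [0.521, -0.31, 0.255], [0.558, -0.319, 0.299], [0.555, -0.313, 0.295], [0.561, -0.32, 0.301], [0.557, -0.315, 0.295], [0.561, -0.323, 0.298], [0.562, -0.315, 0.298], [0.561, -0.324, 0.294], [0.527, -0.312, 0.25]] 150.55263157894737 231.0921052631579
cam 0.2 0  
cam 0.22 79 [ 0.532 -0.372  0.213] [ 0.577 -0.306  0.23 ]
cam 0.24 347 [ 0.479 -0.427  0.23 ] [ 0.584 -0.294  0.25 ]
cam 0.26 645 [ 0.471 -0.429  0.25 ] [ 0.585 -0.295  0.27 ]
cam 0.28 625 [ 0.468 -0.425  0.27 ] [ 0.584 -0.31   0.29 ]
cam 0.3 719 [ 0.46 -0.41  0.29] [ 0.582 -0.311  0.31 ]
cam 0.32 673 [ 0.452 -0.398  0.31 ] [ 0.581 -0.351  0.33 ]
cam 0.34 229 [ 0.449 -0.377  0.33 ] [ 0.57  -0.314  0.35 ]
cam 0.36 518 [ 0
[... 164 characters left out ...]
]
[[0.491, 0.388, 0.085], [0.498, 0.39, 0.089], [0.494, 0.388, 0.081], [0.491, 0.383, 0.073], [0.496, 0.384, 0.076], [0.494, 0.383, 0.06], [0.497, 0.387, 0.055], [0.498, 0.391, 0.047]]
cream 211 [0.53249154 0.32099143 0.03      ] 0.10473436220282409
brown 204 [0.5384252  0.21269625 0.03      ] 0.10396909922611183
dimmer ((0.6909253001213074, 0.07633907347917557), (0.051164232194423676, 0.1503135859966278), 1.9666316509246826) 0.0386754447345336
cap 72 [0.69083568 0.10042478 0.05797595] [0.67860788 0.09338308 0.05018369] [0.70061441 0.10804518 0.06380255]
dot 117 [ 6.63784379e-01 -2.64057784e-03  4.04158186e-05]
backdrop [ 0.35240435 -0.00091908  0.09013481] [0.54816487 0.03884679 0.11479298]
```

View pics/crop1.png

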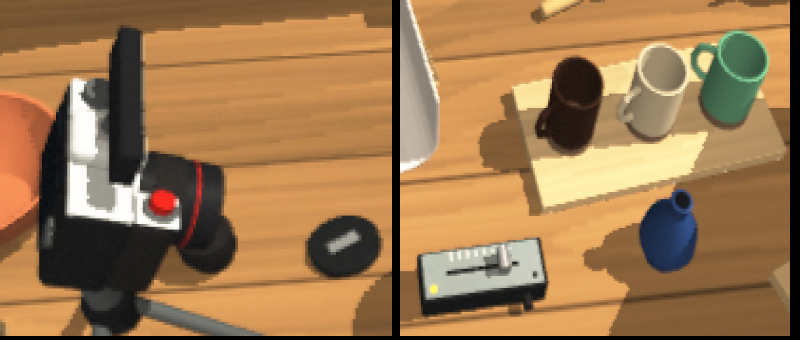

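The crop shows the red button at (160,203), just in front of the LED bar's face. The fader cap is right of mid-track, and the green mug's handle points up-left. Next I'll get the rig's yaw and check reachability.

```bash
cat >> h.py <<'E'
d2r=np.deg2rad
def down(yaw): return [np.pi,0,yaw]
E
cat > n.py <<'E'
from m import *
print('-----')
for lo,hi in((.345,.37),(.30,.37)):
    m=box(100,180,165,275)&(W[...,2]>lo)&(W[...,2]<hi)&(I.max(-1)<90); P=W[m]
    print('bar',len(P),cv2.minAreaRect(P[:,:2].astype(np.float32)))
m=box(100,180,165,275)&(W[...,2]>.35)
P=W[m]; vx,vy,_,_=cv2.fitLine(P[:,:2].astype(np.float32),cv2.DIST_HUBER,0,.01,.01).ravel(); print('barline deg',np.degrees(np.arctan2(vy,vx)),P[:,0].min(),P[:,0].max())
m=box(285,340,200,300)&(W[...,2]>.09);P=W[m]; l=cv2.fitLine(P[:,:2].astype(np.float32),cv2.DIST_HUBER,0,.01,.01).ravel();print('backdrop deg',np.degrees(np.arctan2(l[1],l[0])),P.mean(0))
m=box(100,180,165,275)&(W[...,2]>.29)&(W[...,2]<.31)&(I[...,0]>140)&(I[...,1]<60); print('btn',W[m].mean(0),np.median(W[m],0),m.sum())
from scipy.spatial.transform import Rotation as Ro
def ik(n,p,o): print(n,None if (q:=robot.inverse_kinematics(p,o)) is None else np.round(q,2))
ik('up',[.18,-.65,.5],down(.27))
for y in(0,90,-90,180):ik('fader',[.69,.14,.06],down(d2r(y)));ik('fad2',[.69,.06,.06],down(d2r(y)))
for y in(51,-129):ik('mug',[.527,.425,.075],down(d2r(y)));ik('mughi',[.527,.425,.3],down(d2r(y)));
for y in(0,180):ik('whl',[.477,-.123,.122],down(d2r(y)));ik('whlhi',[.477,-.123,.3],down(d2r(y)))
for t in(33,40):
  for y in(0,180,90,-90):
    R=Ro.from_euler('x',-d2r(t))*Ro.from_euler('xyz',down(d2r(y)))
    z=R.as_matrix()[:,2]; 
    if y==0: print(z)
    ik('btn%d %d'%(t,y),np.array([.5555,-.319,.299])-.05*z,R.as_euler('xyz'))
E
python3 n.py | sed -n '/-----/,$p'
```

```text
-----
bar 531 ((0.5071304440498352, -0.3326488733291626), (0.12486691027879715, 0.022709229961037636), 9.820658683776855)
bar 957 ((0.5142854452133179, -0.3594192564487457), (0.12972572445869446, 0.0780036523938179), 9.927152633666992)
barline deg 9.136832 0.4448716770672923 0.5687282347537539
backdrop deg 11.377105 [0.45820164 0.01984254 0.10435666]
btn [ 0.55640855 -0.31852153  0.29778484] [ 0.55704207 -0.31852816  0.29769035] 60
up [ 1.26  0.39 -0.03  1.09  0.01  1.67 -0.07]
fader [ 0.04  0.74 -0.46  1.58  0.39  0.91 -2.13]
fad2 [ 0.13  0.72 -0.42  1.62  0.35  0.88 -1.99]
fader [ 0.16  0.8  -0.67  1.57  0.57  0.97 -0.69]
fad2 [ 0.25  0.77 -0.62  1.61  0.52  0.94 -0.55]
fader [ 0.41  1.05 -1.19  1.56  1.01  1.25  2.19]
fad2 [ 0.53  1.03 -1.19  1.59  1.    1.23  2.29]
fader [ 0.24  0.84 -0.8   1.57  0.68  1.02  0.81]
fad2 [ 0.41  0.87 -0.9   1.6   0.76  1.06  0.86]
mug [-0.28  0.75 -0.7   1.64  0.57  0.97 -1.86]
mughi [-0.33  0.5  -0.62  1.43  0.29  1.3  -1.65]
mug [-0.05  0.99 -1.19  1.62  0.97  1.22  1.01]
mughi [-0.06  0.7  -1.18  1.41  0.64  1.45  1.24]
whl [ 0.46  0.35 -0.35  2.06  0.17  0.76 -1.57]
whlhi [ 0.58  0.15 -0.46  1.86  0.07  1.15 -1.48]
whl [ 0.82  0.45 -0.82  2.04  0.44  0.83  1.32]
whlhi [ 0.91  0.21 -0.85  1.84  0.17  1.17  1.58]
[ 0.         -0.54463904 -0.83867057]
btn33 0 [ 0.59  0.31 -0.54  1.7   0.78  1.25 -1.79]
btn33 180 [ 0.61  0.31 -0.57  1.7   0.79  1.26  1.35]
btn33 90 [ 0.56  0.3  -0.51  1.7   0.77  1.24 -0.21]
btn33 -90 None
[ 0.         -0.64278761 -0.76604444]
btn40 0 [ 0.71  0.37 -0.79  1.74  0.99  1.35 -1.96]
btn40 180 [ 0.53  0.31 -0.54  1.75  0.91  1.28  1.23]
btn40 90 [ 0.55  0.32 -0.57  1.75  0.92  1.29 -0.35]
btn40 -90 [ 1.    0.6  -1.31  1.72  1.22  1.63  2.63]
```

Run:
```python
from h import *
r=robot
r.grip(0.0,40)
r.move_straight([.18,-.65,.5],vel=.3)
f=np.array([np.sin(d2r(2)),-np.cos(d2r(2)),0]); cap=np.array([.6908,.1005,.058])
s=cap-.045*f; o=down(d2r(92))
r.goto(s+[0,0,.15],o); r.move_straight(s,vel=.15)
hit=r.move_straight(cap+.09*f,vel=.05,contact_N=9)
S=r.sense(); print(hit,S['tcp_pos'],S['wrist_force'],S['t'],(S['tcp_pos']-cap)@f)
r.move_straight(S['tcp_pos']-.02*f,vel=.1); r.move_straight(S['tcp_pos']-.02*f+[0,0,.2],vel=.25); r.grip(1.0)
g=grab('scene','scene1.png');W=cloud(g)[315:362,310:395];m=(W[...,2]>.05)&(W[...,2]<.07);print(m.sum(),np.nanmean(W[m],0),r.sense()['t'])
```

```text
True [0.691784   0.05722779 0.0576852 ] [-0.01094688  1.13666865  1.79626401] 8.15 0.04328018640826085
68 [0.69260305 0.04092589 0.0583991 ] 10.2667
```

Run:
```python
from h import *
r=robot
o=down(d2r(51)); c=[.5266,.4249]
r.goto([*c,.22],o); r.move_straight([*c,.072],vel=.12,contact_N=12)
S=r.sense();print(S['tcp_pos'],S['wrist_force'])
r.grip(0.0,35); S=r.sense(); print(S['opening'],S['gripper_force'],S['wrist_force'])
r.move_straight([*c,.30],vel=.15)
g=grab('scene','scene2.png'); print(r.sense()['t'],r.sense()['opening'],r.sense()['wrist_force'])
cv2.imwrite('pics/crop2.png',cv2.resize(cv2.cvtColor(g['image'],cv2.COLOR_RGB2BGR)[120:340,380:600],None,fx=2.5,fy=2.5))
```

```text
[0.52699041 0.42543956 0.07301812] [-0.80382097 -0.09060707  0.16198507]
0.7292857956520502 39.27218707278371 [-1.20904474 -0.24504981  5.12203972]
15.15 0.7255988449698807 [ 0.78759811 -0.04785692 -3.65616296]
```

View pics/crop2.png

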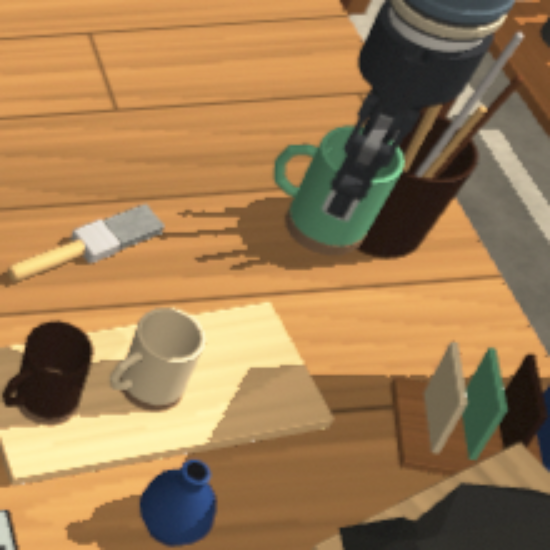

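The mug is held upright with the handle clear of the fingers, and the cream and brown mugs are undisturbed. I'll refine the handle angle from this frame and place the mug.

Run:
```python
from h import *
r=robot; S=r.sense(); c=S['tcp_pos'][:2]
g=dict(np.load('pics/scene2.png.npz')); W=cloud(g); hsv=cv2.cvtColor(g['image'],cv2.COLOR_RGB2HSV)
d=np.linalg.norm(W[...,:2]-c,axis=-1); gr=(hsv[...,0]>60)&(hsv[...,0]<95)&(hsv[...,1]>60)&(W[...,2]>.24)&(W[...,2]<.34)
h=gr&(d>.042)&(d<.066); v=W[h][:,:2].mean(0)-c; a=np.degrees(np.arctan2(v[1],v[0])); print('handle',h.sum(),v,a)
a=a if abs(a+130)<8 else -130
yaw=51+(9.5-a); yaw=(yaw+180)%360-180; print(yaw)
o=down(d2r(yaw)); w=[.4772,-.1230]
r.goto([*w,.30],o); g=grab('side')
r.move_straight([*w,.132],vel=.12)
hit=r.move_straight([*w,.112],vel=.015,contact_N=3)
S=r.sense(); print(hit,S['tcp_pos'],S['wrist_force'],S['t'])
```

```text
handle 71 [-0.02804495 -0.0408238 ] -124.48810622629452
-175.01189377370548
True [ 0.47715978 -0.12297843  0.11990298] [-0.87901593  0.83723392  4.94470297] 20.275
```

Run:
```python
from h import *
from scipy.optimize import least_squares
r=robot; p=r.sense()['tcp_pos']
r.grip(1.0); r.move_straight([p[0],p[1],.30],vel=.15); r.move_straight([.40,.10,.40],vel=.3)
g=grab('scene','scene3.png');W=cloud(g);hsv=cv2.cvtColor(g['image'],cv2.COLOR_RGB2HSV)
gr=(hsv[...,0]>60)&(hsv[...,0]<95)&(hsv[...,1]>60)&(np.linalg.norm(W[...,:2]-p[:2],axis=-1)<.1)
P=W[gr&(W[...,2]>.145)&(W[...,2]<.158)]; s=least_squares(lambda q:np.hypot(*(P[:,:2]-q).T)-.030,p[:2],loss='soft_l1',f_scale=.002).x
d=np.linalg.norm(W[...,:2]-s,axis=-1); v=W[gr&(d>.040)&(d<.066)][:,:2].mean(0)-s
print(s,len(P),np.degrees(np.arctan2(v[1],v[0])),v,np.nanmax(P[:,2]),r.sense()['t'],r.sense()['tcp_rot'])
cv2.imwrite('pics/crop3.png',cv2.resize(cv2.cvtColor(g['image'],cv2.COLOR_RGB2BGR)[150:370,80:400],None,fx=2.4,fy=2.4))
```

```text
[ 0.48483014 -0.12034506] 186 4.101353237610942 [0.04979137 0.00357027] 0.15582155721758267 23.0583 [ 3.13900281 -0.00406057 -3.05731575]
```

View pics/crop3.png

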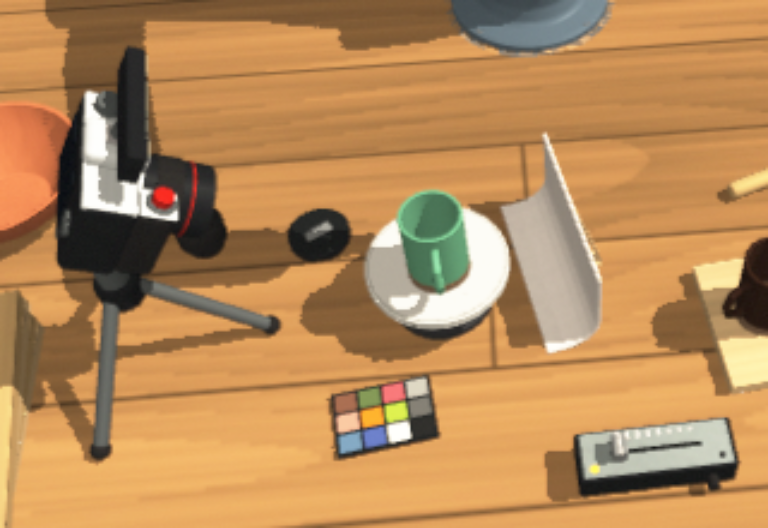

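The picture shows the mug on the wheel with its handle pointing down-image, which is camera right. It is about 8 mm off centre and 6° off in yaw, so it's within tolerance. The fader is at the yellow dot. Now I'll press the shutter, first to the half-way click.

```bash
cat >> h.py <<'E'
from scipy.spatial.transform import Rotation as Ro
RT=Ro.from_euler('z',d2r(9.9))*Ro.from_euler('x',-d2r(35)); RN=Ro.from_euler('z',d2r(9.9))*Ro.from_euler('x',-d2r(33))
n=RN.apply([0,0,1]); OB=(RT*Ro.from_euler('xyz',down(d2r(90)))).as_euler('xyz'); tz=-RT.apply([0,0,1])
B=np.array([.556,-.319,.299])-.011*tz
def F(k=5):
    a=[]
    for _ in range(k): robot.sleep(.02); a.append(robot.sense()['wrist_force'])
    return np.mean(a,0)
E
python3 - <<'E'
from h import *
r=robot; r.grip(0.0)
r.goto(B+.13*n,OB); r.move_straight(B+.02*n,vel=.12)
f0=F(10); np.save('f0.npy',f0); print(f0,r.sense()['t'])
hit=r.move_straight(B-.004*n,vel=.012,contact_N=1.3); s=(r.sense()['tcp_pos']-B)@n; print(hit,s,(F()-f0)@n)
for i in range(30):
    fa=(F()-f0)@n
    print(round(s*1e3,2),round(fa,2),np.round((r.sense()['tcp_pos']-B)@n*1e3,2),round(r.sense()['t'],2))
    if fa>3.9: break
    s-=.0004; r.move_straight(B+s*n,vel=.02)
g=grab('scene','scene4.png')
E
```

```text
[ 0.16660252  0.15353613 -0.04428496] 26.4333
True -0.0016024764526104882 1.0602932213358114
-1.6 1.51 -1.71 28.18
-2.0 1.56 -2.08 28.52
-2.4 1.74 -2.45 28.85
-2.8 3.65 -2.7 29.18
-3.2 5.92 -2.81 29.52
```

Run:
```python
from h import *
r=robot; f0=np.load('f0.npy'); s=-.0030
def st(): print(round(s*1e3,2),np.round((F()-f0)@n,2),np.round((r.sense()['tcp_pos']-B)@n*1e3,2),round(r.sense()['t'],2))
r.move_straight(B+s*n,vel=.02); st(); r.sleep(1.0); st()
for i in range(20):
    s-=.0005; r.move_straight(B+s*n,vel=.03); st()
    if (F()-f0)@n>10.3: break
r.sleep(.3); st()
r.move_straight(B+.03*n,vel=.06); r.move_straight(B+.13*n,vel=.2); st()
r.move_straight([.40,.10,.45],vel=.3)
g=grab('scene','scene5.png'); print(r.sense()['t'])
a=cv2.cvtColor(g['image'],cv2.COLOR_RGB2BGR)
cv2.imwrite('pics/crop5.png',cv2.resize(a[150:370,80:400],None,fx=2.4,fy=2.4))
```

```text
-3.0 5.74 -2.81 29.9
-3.0 4.92 -2.81 30.98
-3.5 6.69 -3.1 31.32
-4.0 6.93 -3.58 31.73
-4.5 7.42 -4.04 32.15
-5.0 7.67 -4.52 32.57
-5.5 7.44 -4.99 32.98
-6.0 7.75 -5.46 33.4
-6.5 8.37 -5.91 33.82
-7.0 11.27 -6.01 34.23
-7.0 10.83 -6.0 34.7
-7.0 -0.46 128.13 36.2
37.6417
```

View pics/crop5.png

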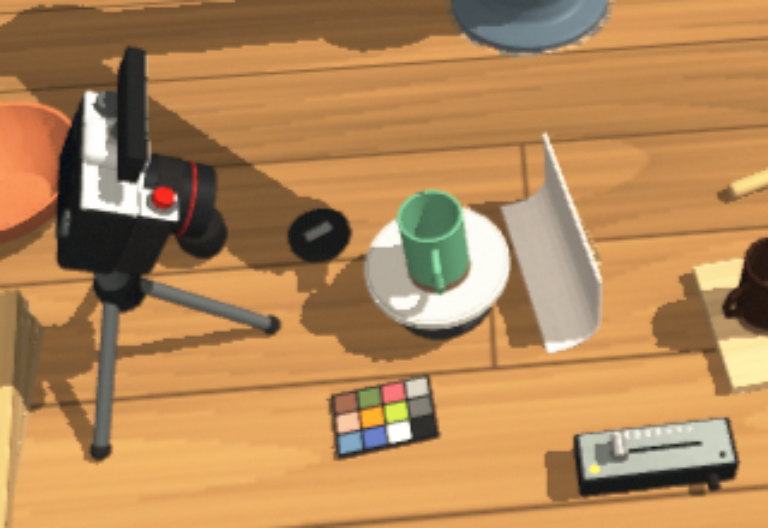

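The force trace shows both stages pressed: a held click, then fully down at about 11 N. The picture shows the button released, with the mug and fader unchanged.

```bash
python3 -c "
from plant import robot
print(robot.close_job())"
```

```text
the job is handed in; nothing more can be done
None
```

The job is handed in, with no verdict returned: the fader is at its bright stop, the green mug is on the wheel with its handle to the camera's right (about 8 mm off centre, 6° off square), and the shutter was held about 1 s at the first click, pressed fully down and released.

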